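# Unlock and remove a tablet's battery pack

## Robot

A 7-joint arm with a two-finger parallel gripper is mounted at the origin on the work surface. World frame = base frame: x ahead of the robot, y to its left, z up, the work surface at z = 0. Lengths are in m, angles in rad, forces in N, time in s.
With the tool pointing down it reaches from about 0.425 to 0.875 m from the base axis. Payload 4.7 kg.
Tool frame: the origin (TCP) lies at the very end of the fingers, on their centre line; the grasp point (between the pads) lies 19 mm behind it; z points along the fingers, y is the line along which they close (so a half turn about z gives the same grasp; the last joint's range is limited). The gripper opens to 87 mm and grips with 3 to 60 N. Pads are 19 mm wide; open, the fingers measure 117 mm over their backs; the gripper's body (75 mm by 190 mm) begins 51 mm behind the grasp point.
Start: joints at [1.127, 0.321, -0.07, 1.45, 0.023, 1.371, -0.057], TCP at [0.287, -0.583, 0.223] pointing down, gripper open.
Joint ranges: [-2.86, 2.86], [-0.3, 2.09], [-1.38, 1.24], [0.06, 2.45], [-1.56, 4.7], [0.09, 2.05], [-2.69, 2.69]. Speed limits (rad/s): [2.57, 2.57, 3.14, 3.14, 3.14, 3.14, 3.14].

## Interface

Orientations are given as a rotation vector (axis times angle).
In Python, from bench import ctrl, imaging, ticket gives the robot as it stands.
- The arm moves only by the tool jog_arm, never from a script. Its argument "rows" is text: rows parted by semicolons, each of 7 numbers parted by spaces: the shift along the tool's x, y, z in cm, then the turn, a rotation vector about the tool's x, y, z in rad, then the closure, from -1 (fully open) to 1 (shut), so that 0 is half open. A call has 1 to 5 rows; each row shifts and turns the commanded pose from where the row before left it, along the tool's axes as they then stand; what a row does not reach is not made up. A row lasts 1/8 s, in which the tool goes at most 62.5 mm and 10.7 degrees, less where a joint would pass 70% of its speed; a pose out of reach is approached as far as the arm can. A call with a gripper value outside its range is refused whole. The fingers move at their own pace and stop on an object; "force" is the grip in N (left out, the last holds). Time passes only in rows, so rows that do not move let the fingers close. It gives the time, the measured TCP pose, the force, the opening and the grip force at its end, in the units of the state.
- ctrl.get_state(): the state, without advancing time (a new reading comes with each control period).
- imaging.get_image(name): name is "side" or "top" or "wrist"; returns a dict with "img" (400x640x3 uint8, blue, green, red), "vertical_fov" (degrees; the focal length in pixels is half the picture's height over the tangent of half this angle, whatever the lens; pixels are square), "cx", "cy" (the principal point, pixels), "k1" (the pictures are not rectified: a ray, as slopes to the right and down, at radius r is drawn at 1 + k1 r^2 times it, then the intrinsics apply), "origin" and "orientation" of the camera in the world. Camera axes: x right, y down, z forward; pixel columns grow to the right and rows downward; lengths in m; the calibration is good to about 2 mm. A picture is of the moment at which its call begins. There is no depth.
- ticket.close_job(): hands the job in; it is judged then, once.
The state is a dict: "time": time; "joint_positions": joint angles; "qd": joint speeds; "joint_torque": joint torques, N m; "position": TCP position; "tool_rot": TCP orientation; "ft_force": force on the tool from outside, world axes, zero at the start; "torque": the same for the moment, N m; "grip_width": opening from 0.0 (shut) to 1.0 (fully open); "grip_force": force on a finger pad.
Only numpy, scipy, OpenCV 4.12 (cv2) and the standard library are available. Lean on these libraries where they do the work, as an engineer would, in place of code of your own. Each camera call takes 0.05 s, during which the arm holds its last target. There are 200 camera calls.

## Task

Slide the tablet's flush battery lock switch, the one with the small ridge, away from the battery pack until it clicks over to its far end and stays there. Then lift the pack out of its bay and set it down flat, same side up, in the larger bay of the aluminium parts tray; do not drop it, and leave the jar, the pry tool and the phones where they are.

Things in the scene. Friction and masses are not known exactly. Their poses are not given: they have to be found in the camera images.
- tablet: Grey rugged tablet, 200 x 124 mm, face down in an aluminium holder (210 x 140 mm) fixed to the bench; its flat back is 32 mm above the bench. Origin: centre of the holder's underside. x: along it, from battery end to lock switch end; z up. Battery bay: pocket 99 x 51 mm, 10 mm deep, x = -86.5 to 12.5 mm, y = -25.5 to 25.5 mm. Steel jaws at its long sides end 4 mm below the back.
- bay_floor (a point): Point on the floor of the battery bay where the pack's origin lies while the pack is fitted: tablet x = -40 mm, y = 0, 22 mm above the bench. Same axes as the tablet.
- lock (a joint): Lock switch position in m along the tablet's +x (away from the pack): 0 = locked, 0.010 = fully unlocked, end stops at both. A spring detent with its hump at 0.005 drives it to the nearer end; moving off an end takes about 5.5 N, less towards the hump. While locked, its steel bolt reaches over the pack's lip and holds that end of the pack down.
- lock_ridge (a point): Centre of the top of the switch's ridge; moves with it. The switch is a grey plate 34 x 22 mm flush with the tablet's back, in a well 46 x 25 mm (4 mm deep where uncovered). The black ridge stands 5 mm above the plate, 6 mm long in x, 16 mm wide in y. Locked: tablet x = 55 mm, y = 0, top 37 mm above the bench; 47 mm of flat back lie free between pack and ridge.
- pack: Black battery pack, 90 (x) x 48 (y) x 22 mm, about 160 g, paper label on top; lip 6 mm long, 28 wide, 5 high at the foot of its +x end. Origin: centre of the underside of the 90 x 48 block. Fitted: axes as the tablet's, 12 mm proud of the tablet's back, 1.5 mm play all round; comes out straight up, gripped by its upper 12 mm across the 48 mm width.
- tray: Aluminium parts tray fixed to the bench, 140 (x) x 176 mm (y), floor 4 mm thick, walls 3 mm thick, tops 18 mm above the bench. A divider along x leaves a larger bay 134 x 117 mm on the -y side and a narrow bay 134 x 50 mm on the +y side with a few screws. Origin: centre of its underside. Tablet and tray may stand on either side of the bench.
- tray_bay (a point): Centre of the floor of the tray's larger bay, 4 mm above the bench, tray y = -26.5 mm. Same axes as the tray.
- flux_jar: White jar with a green lid, 46 mm in diameter, 40 mm tall. Origin: centre of its underside. To be left alone.
- spudger: Flat black pry tool, 135 x 16 x 6 mm, lying between tablet and tray. Origin: centre of its underside, x along it. To be left alone.
- phone_open: Opened phone with bare circuit board, 72 x 146 x 8 mm, beyond the work. Origin: centre of its underside. To be left alone.
- phone_dark: White phone with a dark screen, 72 x 146 x 8 mm, beyond the work. Origin: centre of its underside. To be left alone.
There are look-alikes about, which are no part of the job. What is shaped like the tray but yellow is not meant. What is shaped like the pack but green or yellow is not meant.

How it is judged:
By the outcome, as a careful person would: the job done as asked, in the order asked, and still so for the second after the job is handed in, with the robot touching nothing.
It also fails if it takes over 48 s, if anything falls off the work surface, if the arm or the gripper's body presses on something with over 40 N, if the wrist force passes 120 N, or if a joint passes its speed limit or range.

## Working session

There is one attempt and no reset: what is moved stays moved. The work goes in short steps, Python scripts to look and compute and a tool call to move; the robot and the scene stay as the last step left them, time stands still between calls to the robot, and variables do not carry over. Pictures are saved under pics/ and viewed, at most 10 in all, crops included, and the job is handed in when it is done.

Besides the shell and the picture viewer there is one more tool, called in YAML: its name, and indented under it one key for each argument. jog_arm: Moves the arm, as the interface text tells. Its arguments: {"type":"object","properties":{"rows":{"type":"string"},"force":{"type":"number"}},"required":["rows"]}

```bash
mkdir -p pics; cat > h.py <<'E'
import numpy as np, cv2
from scipy.spatial.transform import Rotation as R
from bench import ctrl, imaging, ticket
def cam(n):
    d=imaging.get_image(n); return d
def K(d):
    f=200/np.tan(np.radians(d["vertical_fov"])/2)
    return np.array([[f,0,d["cx"]],[0,f,d["cy"]],[0,0,1.]]), np.array([d["k1"],0,0,0,0.])
def rot(d):
    o=np.array(d["orientation"],float)
    return R.from_rotvec(o).as_matrix() if o.size==3 else (R.from_quat(o).as_matrix() if o.size==4 else o.reshape(3,3))
def ray(d,px):
    k,c=K(d); p=cv2.undistortPoints(np.array(px,float).reshape(-1,1,2),k,c).reshape(-1,2)
    return np.c_[p,np.ones(len(p))]@rot(d).T
def onz(d,px,z):
    v=ray(d,px); o=np.array(d["origin"]); return o+v*((z-o[2])/v[:,2])[:,None]
def proj(d,P):
    k,c=K(d); M=rot(d).T; P=np.array(P,float).reshape(-1,3)
    return cv2.projectPoints(P,cv2.Rodrigues(M)[0],-M@np.array(d["origin"]),k,c)[0].reshape(-1,2)
E
python3 - <<'E'
from h import *
for n in("top","side"):
    d=cam(n); cv2.imwrite(f"pics/{n}0.png",d["img"]); print(n,{k:v for k,v in d.items() if k!="img"})
s=ctrl.get_state(); print(s)
E
```

```text
top {'vertical_fov': 49.78024389518343, 'cx': 322.8593991691712, 'cy': 199.37368301519558, 'k1': 0.012750429829157011, 'origin': array([0.24570631, 0.06799891, 1.51160608]), 'orientation': array([-2.08830539,  2.14127469, -0.1990969 ])}
side {'vertical_fov': 48.983542883397966, 'cx': 322.02276206128624, 'cy': 210.51601919867986, 'k1': -0.08382485266854602, 'origin': array([0.17214141, 1.02031994, 1.15202097]), 'orientation': array([-0.48549017,  2.75646423, -1.06914603])}
{'time': 0.1, 'joint_positions': array([ 1.1271152 ,  0.3217887 , -0.07008332,  1.45157274,  0.02262839,
        1.37078767, -0.05690135]), 'qd': array([-7.77955534e-04, -6.56934954e-04,  1.13183865e-05, -3.31206678e-03,
        9.66411561e-04,  1.64271187e-03,  8.72683620e-04]), 'joint_torque': array([ 6.35032739e-04, -4.92570269e+01, -4.05005571e-01, -3.13400316e+01,
       -6.41239271e-02,  3.94613435e-02,  6.56872862e-05]), 'position': array([ 0.28699795, -0.58264936,  0.22153511]), 'tool_rot': array([-3.05799685e+00, -7.12482376e-01,  8.14460115e-04]), 'ft_force': array([-0.00777518, -0.55023907, -0.056072  ]), 'torque': array([-0.0078209 ,  0.01569701, -0.01118494]), 'grip_force': 0.0, 'grip_width': 1.0057233737007392}
```

View pics/top0.png

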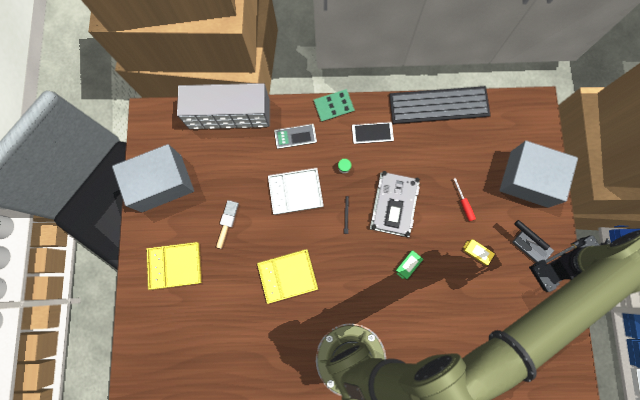

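View pics/side0.png

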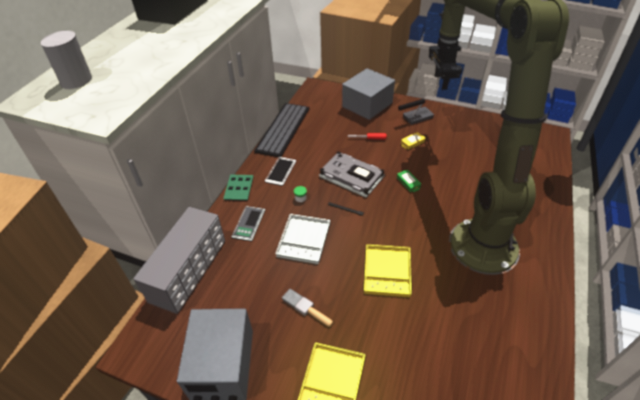

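The top view shows the grey tablet at (395,203) with the black pack and its label at about (395,212). The aluminium tray is at (296,191). The yellow trays at (174,265) and (287,276) and the green (409,264) and yellow (479,251) packs are look-alikes. The jar is at (344,165) and the pry tool at (347,214). I'll confirm the tablet and tray in one crop.

```bash
python3 - <<'E'
from h import *
d=cam("top"); im=d["img"]
cv2.imwrite("pics/crop.png",cv2.resize(im[150:250,260:430],None,fx=4.7,fy=4.7,interpolation=cv2.INTER_CUBIC))
print(onz(d,[(395,203),(395,212),(296,191),(347,214),(344,165)],.03).round(3))
E
```

```text
[[ 0.52  -0.175  0.03 ]
 [ 0.488 -0.173  0.03 ]
 [ 0.572  0.17   0.03 ]
 [ 0.486 -0.006  0.03 ]
 [ 0.662 -0.002  0.03 ]]
```

View pics/crop.png

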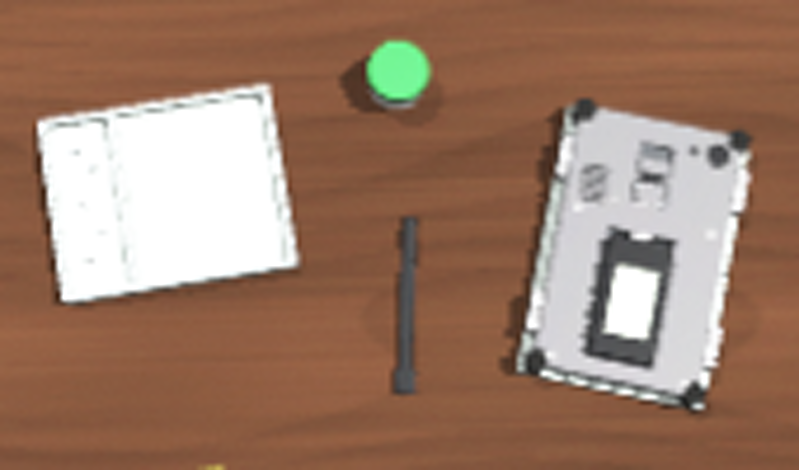

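Confirmed in the crop. The aluminium tray has its narrow screw bay on the left (+y). The tablet's black pack is at crop (632,298). The switch with the ridge is at crop (653,172), further from the robot on the pack's axis. The vent at (595,185) is off the axis and isn't the switch.

```bash
python3 - <<'E'
from h import *
d=cam("top"); f=lambda L:[(x/4.7+260-.4,y/4.7+150-.4) for x,y in L]
p=onz(d,f([(607,228),(675,238),(652,367),(587,357)]),.044);t=onz(d,f([(38,120),(268,85),(298,265),(63,300)]),.018)
l=onz(d,f([(653,172)]),.035)[0]
a=lambda v:np.degrees(np.arctan2(v[1],v[0]))
print("pack",p.mean(0),a(p[0]-p[3]),a(p[1]-p[2]),np.linalg.norm(p[0]-p[3]),np.linalg.norm(p[0]-p[1]))
print("lock",l,a(l-p.mean(0)),np.linalg.norm(l-p.mean(0)))
print("tray",t.mean(0),a(t[0]-t[3]),a(t[1]-t[2]),a(t[0]-t[1])-90,np.linalg.norm(t[0]-t[3]),np.linalg.norm(t[0]-t[1]))
s=ctrl.get_state();M=R.from_rotvec(s["tool_rot"]);print(M.as_matrix().round(3),s["position"])
w=cam("wrist");print(M.inv().apply(np.array(w["origin"])-s["position"]),(M.as_matrix().T@rot(w)).round(3),w["vertical_fov"])
g=np.array([.55,-.19,.22]);print("tool delta cm",M.inv().apply(g-s["position"])*100)
E
```

```text
pack [ 0.4832899  -0.16636906  0.044     ] -11.663662642312547 -13.284098583717675 0.0973776974456381 0.0503234856376852
lock [ 0.57874438 -0.18998503  0.035     ] -13.896251827009477 0.0987434621877149
tray [0.57704854 0.17423629 0.018     ] 7.695379075883123 7.930240411666973 7.418111167762049 0.14053273451091097 0.1770502912186173
[[ 0.897  0.442 -0.001]
 [ 0.442 -0.897  0.001]
 [-0.    -0.001 -1.   ]] [ 0.28710161 -0.58279825  0.22188346]
[ 7.56791621e-02 -1.05901801e-04 -1.62104606e-01] [[ 0.    -0.961 -0.277]
 [ 1.     0.001 -0.001]
 [ 0.001 -0.277  0.961]] 69.00386130257105
tool delta cm [ 40.94449221 -23.61355836   0.21020124]
```

jog_arm:
  rows: "5.1 -2.95 0 0 0 0 1; 5.1 -2.95 0 0 0 0 1; 5.1 -2.95 0 0 0 0 1; 5.1 -2.95 0 0 0 0 1; 5.1 -2.95 0 0 0 0 1"
  force: 20

```text
time: 0.88
position: [0.4516, -0.3364, 0.2227]
tool_rot: [3.059, 0.712, 0.0]
ft_force: [1.0, 0.0, -0.1]
grip_width: 0.513
grip_force: 0.0
```

jog_arm:
  rows: "5.1 -2.95 0 0 0 0 1; 5.1 -2.95 0 0 0 0 1; 4 -2.95 0 0 0 0 1; 0 0 0 0 0 0.17 1; 0 0 0 0 0 0.17 1"

```text
time: 1.5
position: [0.5394, -0.1949, 0.2224]
tool_rot: [3.136, 0.179, -0.0]
ft_force: [1.0, -0.1, 0.3]
grip_width: 0.02
grip_force: 0.0
```

jog_arm:
  rows: "0 0 0 0 0 0.17 1; 0 0 0 0 0 0.17 1; 0 0 0 0 0 0 1"

```text
time: 1.88
position: [0.539, -0.1959, 0.2225]
tool_rot: [3.122, -0.345, -0.0]
ft_force: [-0.8, -0.0, -0.4]
grip_width: 0.005
grip_force: 0.0
```

```bash
python3 - <<'E'
from h import *
d=cam("wrist"); cv2.imwrite("pics/w1.png",d["img"]); s=ctrl.get_state(); print(s["time"],s["position"],s["tool_rot"],d["origin"])
np.save("w1.npy",d,allow_pickle=True)
E
```

```text
1.925 [ 0.538995   -0.19586356  0.22247545] [ 3.12270501e+00 -3.43163126e-01 -2.77727020e-04] [ 0.61284218 -0.21241978  0.38456326]
```

View pics/w1.png

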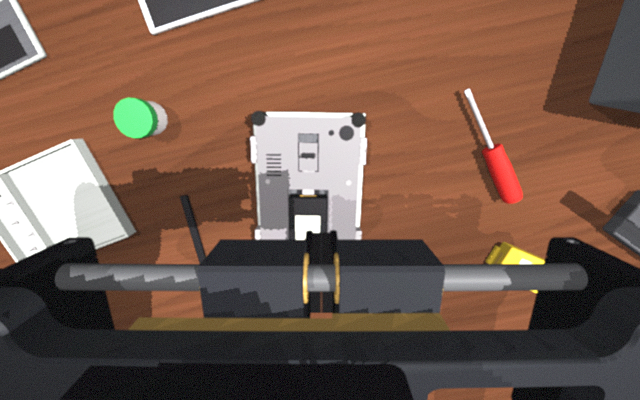

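The wrist view shows the tablet, with the switch well at (308,153), its dark ridge at (309,156) and the pack at (309,215). The pack is partly hidden by the fingers. Next I'll measure the ridge and the tablet's direction.

```bash
python3 - <<'E'
from h import *
d=np.load("w1.npy",allow_pickle=True).item(); g=cv2.cvtColor(d["img"],cv2.COLOR_BGR2GRAY)
print(g[130:180:2,309]); print(g[156,290:330]); print(g[200,280:336])
m=(g[150:163,298:320]<80).astype(np.uint8);n,l,st,c=cv2.connectedComponentsWithStats(m);print(st,c+[298,150])
# pack side edges: dark run in rows 203-230
L=[];Rr=[]
for r in range(203,212):
    x=np.where(g[r,280:340]<75)[0]+280; L.append((x[0],r)); Rr.append((x[-1]+1,r))
print(L,Rr)
s=ctrl.get_state();print(proj(d,[[.5788,-.19,.037],[.4833,-.1664,.044]]))
E
```

```text
[226 223 151 164 162 167 163 228 224 225 226 197  80  69 196 227 223 224
 221 220 225 227 221 221 220]
[222 222 223 223 224 225 224 196 133 121 126 101  67  64  71  73  73  70
  69  69  71  71  70  76 114 174 211 174 172 209 225 223 222 224 225 226
 225 224 226 225]
[129 127 127 130 127 131 129 111  78  46  44  46  40  46  60  71  70  65
  75  68  72  70  68  70  67  68  62  70  73  71  72  72  70  72  78  66
  75  66  73  71  75  71  71  71  70  68  59  92 153 189 207 205 193 186
 190 189]
[[  0   0  22  13 257]
 [  4   4  12   3  29]] [[308.64202335 156.08560311]
 [307.24137931 155.24137931]]
[(np.int64(289), 203), (np.int64(289), 204), (np.int64(289), 205), (np.int64(289), 206), (np.int64(289), 207), (np.int64(289), 208), (np.int64(289), 209), (np.int64(289), 210), (np.int64(289), 211)] [(np.int64(327), 203), (np.int64(327), 204), (np.int64(327), 205), (np.int64(327), 206), (np.int64(327), 207), (np.int64(327), 208), (np.int64(327), 209), (np.int64(327), 210), (np.int64(327), 211)]
[[308.81398907 150.0848904 ]
 [307.73990837 229.75325523]]
```

```bash
python3 - <<'E'
from h import *
d=np.load("w1.npy",allow_pickle=True).item(); g=cv2.cvtColor(d["img"],cv2.COLOR_BGR2GRAY)
rd=onz(d,[(307.9,155.4)],.037)[0]
a=np.radians(-12.5);ux=np.array([np.cos(a),np.sin(a),0]);uy=np.array([-ux[1],ux[0],0])
print("ridge",rd)
pk=onz(d,[(308.2,206)],.044)[0]; w=onz(d,[(288.5,206),(327.5,206)],.044); print("packpt in ridge frame",(pk-rd)@ux,(pk-rd)@uy,np.linalg.norm(w[0]-w[1]))
print(g[185:206,300]); 
e=onz(d,[(309,113),(309,194)],.032); print("edges rel ridge x",(e-rd)@ux)
c=rd-ux*.055-ux*.04; c[2]=.022;print("pack origin",c)
s=ctrl.get_state();M=R.from_rotvec(s["tool_rot"])
tgt=rd-ux*.020; tgt[2]=.0345   # finger front ~7.5mm before ridge face
print("to pre-push, tool cm",M.inv().apply(tgt-s["position"])*100)
E
```

```text
ridge [ 0.57292573 -0.1874993   0.037     ]
packpt in ridge frame -0.06087158210522284 0.00018571210783475234 0.04778103661438377
[217 221 223 211 154  82  54  57  53  86 144 112  55  50  68  72  69  66
  65  71  70]
edges rel ridge x [ 0.0485206  -0.04884601]
pack origin [ 0.48017761 -0.16693754  0.022     ]
to pre-push, tool cm [ 1.13357953 -1.5538517  18.79719041]
```

jog_arm:
  rows: "0.3 -0.5 5.5 0 0 0 1; 0.3 -0.5 5.5 0 0 0 1; 0.3 -0.5 4.5 0 0 0 1; 0 0 0 0 0 0 1; 0 0 0 0 0 0 1"

```text
time: 2.55
position: [0.5524, -0.1839, 0.0694]
tool_rot: [3.122, -0.347, 0.004]
ft_force: [0.3, 0.1, -0.1]
grip_width: 0.007
grip_force: 0.0
```

```bash
python3 - <<'E'
from h import *
d=cam("wrist"); g=d["img"][:300,120:520]; cv2.imwrite("pics/w2.png",cv2.resize(g,None,fx=2,fy=2)); s=ctrl.get_state(); print(s["time"],s["position"],s["ft_force"])
print(proj(d,[[.5729,-.1875,.037]]))
rd=np.array([.57293,-.1875,.037]);a=np.radians(-12.5);ux=np.array([np.cos(a),np.sin(a),0]);M=R.from_rotvec(s["tool_rot"])
t=rd-ux*.021;t[2]=.0345;print(M.inv().apply(t-s["position"])*100)
np.save("w2.npy",d,allow_pickle=True)
E
```

```text
2.6 [ 0.55285595 -0.18414044  0.07011912] [-0.98525651 -0.66421297  1.1104276 ]
[[319.60890482 198.80258924]]
[-0.0822052  -0.10874583  3.56153426]
```

View pics/w2.png

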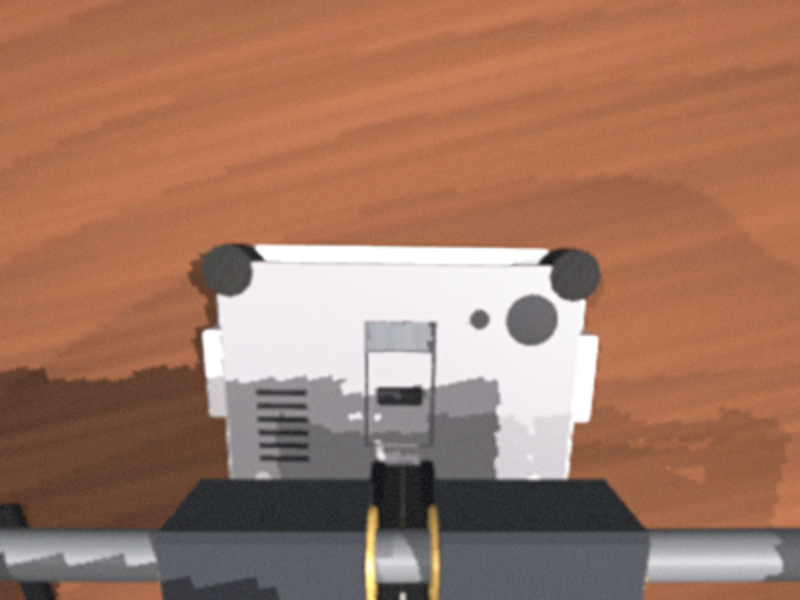

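The ridge shows at full-frame (320,197), against a prediction of (319.6,198.8), so it agrees. The fingers are on its axis, so I'll descend.

jog_arm:
  rows: "0 -0.1 2 0 0 0 1; 0 0 1.2 0 0 0 1; 0 0 0.3 0 0 0 1; 0 0 0 0 0 0 1; 0 0 0 0 0 0 1"

```text
time: 3.22
position: [0.5508, -0.1822, 0.0325]
tool_rot: [3.122, -0.348, -0.002]
ft_force: [-2.8, 0.4, 3.6]
grip_width: 0.007
grip_force: 1.9
```

jog_arm:
  rows: "0 0 -0.15 0 0 0 1; 0.7 0 0 0 0 0 1; 0.4 0 0 0 0 0 1; 0.3 0 0 0 0 0 1; 0.2 0 0 0 0 0 1"

```text
time: 3.85
position: [0.5681, -0.186, 0.0341]
tool_rot: [3.122, -0.348, 0.003]
ft_force: [0.1, 0.1, 0.8]
grip_width: 0.0
grip_force: 0.0
```

jog_arm:
  rows: "0.2 0 0 0 0 0 1; 0.1 0 0 0 0 0 1; 0 0 0 0 0 0 1"

```text
time: 4.22
position: [0.5698, -0.1864, 0.034]
tool_rot: [-3.122, 0.348, 0.001]
ft_force: [-1.4, 0.6, 0.4]
grip_width: 0.005
grip_force: 0.6
```

jog_arm:
  rows: "0.15 0 0 0 0 0 1; 0.1 0 0 0 0 0 1; 0 0 0 0 0 0 1"

```text
time: 4.6
position: [0.5702, -0.1865, 0.0337]
tool_rot: [-3.122, 0.348, 0.008]
ft_force: [-6.8, 1.4, 4.2]
grip_width: 0.006
grip_force: 3.5
```

```bash
python3 - <<'E'
from h import *
d=cam("wrist"); g=d["img"][100:300,190:460]; cv2.imwrite("pics/w3.png",cv2.resize(g,None,fx=2.9,fy=2.9)); s=ctrl.get_state(); print(s["position"],s["ft_force"])
rd=np.array([.57293,-.1875,.037]);a=np.radians(-12.5);ux=np.array([np.cos(a),np.sin(a),0])
print(proj(d,[rd,rd+ux*.01]))
E
```

```text
[ 0.57019776 -0.18649823  0.03371949] [-6.51406406  1.50832174  4.04629964]
[[321.65317046 244.15829585]
 [321.60284592 228.47193136]]
```

View pics/w3.png

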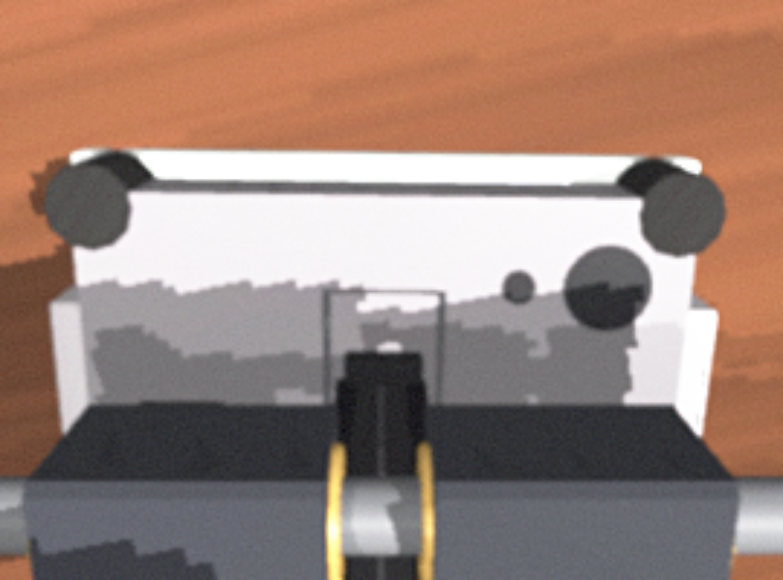

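The plate now fills the far end of the well: its far edge at crop (384,292) is flush with the well's end and there is no dark gap. The push force has risen to 6.8 N at the stop, so it's unlocked. I'll retract and go over the pack.

jog_arm:
  rows: "-0.8 0 0 0 0 0 1; 0 0 -3 0 0 0 0; -3 0 -5 0 0 0 -1; -5.4 0 -2 0 0 0 -1; 0 0 0 0 0 0 -1"

```text
time: 5.28
position: [0.4812, -0.1671, 0.1361]
tool_rot: [3.119, -0.349, 0.005]
ft_force: [-0.0, -0.0, 0.5]
grip_width: 0.372
grip_force: 0.0
```

jog_arm:
  rows: "0 0 0 0 0 0 -1; 0 0 0 0 0 0 -1"

```text
time: 5.52
position: [0.4834, -0.1669, 0.1334]
tool_rot: [-3.122, 0.348, -0.0]
ft_force: [0.8, 0.2, -0.6]
grip_width: 0.604
grip_force: 0.0
```

```bash
python3 - <<'E'
from h import *
d=cam("wrist"); cv2.imwrite("pics/w4.png",d["img"]); s=ctrl.get_state(); print(s["time"],s["position"],s["ft_force"],s["grip_width"])
np.save("w4.npy",d,allow_pickle=True)
rd=np.array([.57293,-.1875,.037]);a=np.radians(-12.5);ux=np.array([np.cos(a),np.sin(a),0]);uy=np.array([-ux[1],ux[0],0]);up=np.array([0,0,.007])
c=rd-.095*ux+up;print(proj(d,[rd,rd+ux*.01]+[c+i*.045*ux+j*.024*uy for i,j in((1,1),(1,-1),(-1,-1),(-1,1))]).round(1))
M=R.from_rotvec(s["tool_rot"]);print(M.inv().apply(c-s["position"])*100)
E
```

```text
5.575 [ 0.48324204 -0.1667506   0.1332568 ] [-0.37460543 -0.98560957 -0.83471102] 0.6491825651767031
[[321.7  96.7]
 [321.6  84. ]
 [294.  157.4]
 [349.6 157.2]
 [347.4 252.3]
 [296.8 252.4]]
[-0.28880448  0.09115748  8.92580725]
```

View pics/w4.png

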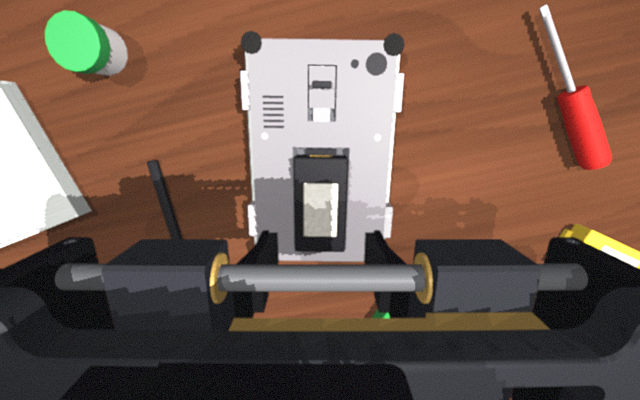

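The ridge is at (322,85), where the unlocked prediction puts it at (322,84). The pack spans (294–348, 155–250), within about 1 mm of prediction, so I'll descend.

jog_arm:
  rows: "-0.15 0 3 0 0 0 -1; 0 0 0 0 0 0 -1; 0 0 3 0 0 0 -1; 0 0 2.5 0 0 0 -1; 0 0 1.0 0 0 0 -1"

```text
time: 6.2
position: [0.4809, -0.1662, 0.0382]
tool_rot: [-3.122, 0.348, 0.003]
ft_force: [0.2, -0.6, 0.1]
grip_width: 0.994
grip_force: 0.0
```

jog_arm:
  rows: "0 0 0.3 0 0 0 -1; 0 0 0 0 0 0 -1; 0 0 0 0 0 0 -1"

```text
time: 6.58
position: [0.4819, -0.1667, 0.037]
tool_rot: [3.122, -0.348, 0.003]
ft_force: [-0.3, -0.6, -1.6]
grip_width: 1.0
grip_force: 0.0
```

jog_arm:
  rows: "0 0 0.25 0 0 0 -1; 0 0 0 0 0 0 0.2; 0 0 0 0 0 0 0.2; 0 0 0 0 0 0 0.2; 0 0 0 0 0 0 0.2"
  force: 25

```text
time: 7.2
position: [0.4812, -0.1665, 0.0336]
tool_rot: [3.122, -0.348, 0.0]
ft_force: [-0.3, -0.9, 1.0]
grip_width: 0.631
grip_force: 0.0
```

jog_arm:
  rows: "0 0 0 0 0 0 0.2; 0 0 0 0 0 0 0.2; 0 0 0 0 0 0 0.2"

```text
time: 7.58
position: [0.4812, -0.1664, 0.0336]
tool_rot: [-3.122, 0.348, 0.0]
ft_force: [1.0, 0.2, 0.2]
grip_width: 0.548
grip_force: 25.0
```

jog_arm:
  rows: "0 0 -0.4 0 0 0 0.2; 0 0 -0.6 0 0 0 0.2; 0 0 -1 0 0 0 0.2; 0 0 -1 0 0 0 0.2; 0 0 -1 0 0 0 0.2"

```text
time: 8.2
position: [0.4814, -0.1665, 0.0745]
tool_rot: [3.122, -0.348, 0.001]
ft_force: [0.8, 0.3, -2.0]
grip_width: 0.548
grip_force: 25.0
```

jog_arm:
  rows: "0 0 -2 0 0 0 0.2; 0 0 -2 0 0 0 0.2; 0 0 -2 0 0 0 0.2; 0 0 0 0 0 0 0.2"

```text
time: 8.7
position: [0.4825, -0.1669, 0.1356]
tool_rot: [3.121, -0.348, 0.006]
ft_force: [0.9, 0.8, -1.4]
grip_width: 0.542
grip_force: 25.0
```

```bash
python3 - <<'E'
from h import *
d=cam("wrist"); cv2.imwrite("pics/w5.png",d["img"]); s=ctrl.get_state(); print(s["time"],s["position"],s["tool_rot"],s["ft_force"],s["grip_width"],s["grip_force"])
# tray large bay centre & tray yaw
t=np.array([.577,.1742,0]);a=np.radians(7.7);ux=np.array([np.cos(a),np.sin(a),0]);uy=np.array([-ux[1],ux[0],0])
b=t-.0265*uy;print("bay",b); M=R.from_rotvec(s["tool_rot"]);g=b+[0,0,s["position"][2]];print(M.inv().apply(g-s["position"])*100)
E
```

```text
8.75 [ 0.48161566 -0.16661769  0.13425228] [ 3.12154745e+00 -3.48257614e-01  2.64395123e-03] [-1.31206803  0.77414297 -1.62549878] 0.549706362854677 24.984261989593506
bay [0.58055063 0.14793895 0.        ]
[ 2.71779001e+00 -3.28626470e+01 -1.12370830e-02]
```

View pics/w5.png

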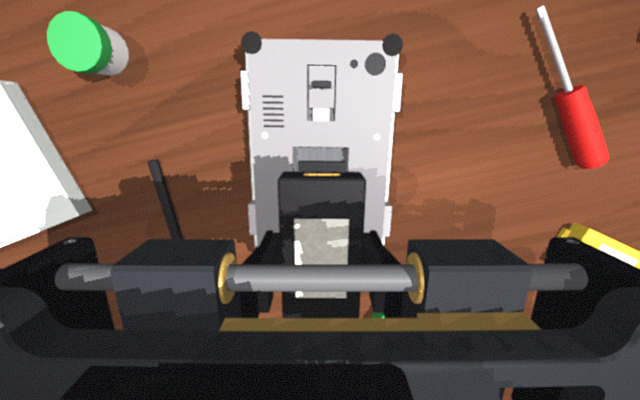

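The pack is held level at (321,240), the bay is empty and the ridge is still at (322,85). Next I'll carry the pack to the tray.

jog_arm:
  rows: "0.2 -2.5 0 0 0 0 0.2; 0.4 -4.5 0 0 0 0 0.2; 0.4 -5 0 0 0 0 0.2; 0.4 -5 0 0 0 0 0.2; 0.4 -5 0 0 0 0 0.2"

```text
time: 9.38
position: [0.5468, 0.0455, 0.1324]
tool_rot: [3.122, -0.349, -0.003]
ft_force: [0.8, 0.7, -1.0]
grip_width: 0.547
grip_force: 25.0
```

jog_arm:
  rows: "0.4 -5 0 0 0 0 0.2; 0.4 -4 0 0 0 0 0.2; 0.1 -1.8 0 0 0 -0.1 0.2; 0 0 0 0 0 -0.12 0.2; 0 0 0 0 0 -0.12 0.2"

```text
time: 10.0
position: [0.5789, 0.1478, 0.1319]
tool_rot: [3.136, 0.193, -0.004]
ft_force: [0.3, 0.0, -1.9]
grip_width: 0.548
grip_force: 25.0
```

jog_arm:
  rows: "0 0 0 0 0 0 0.2; 0 0 0 0 0 0 0.2"

```text
time: 10.25
position: [0.5794, 0.1473, 0.1328]
tool_rot: [3.136, 0.182, -0.002]
ft_force: [0.1, 0.3, -0.8]
grip_width: 0.546
grip_force: 25.0
```

```bash
python3 - <<'E'
from h import *
d=cam("wrist"); cv2.imwrite("pics/w6.png",d["img"]); s=ctrl.get_state(); print(s["time"],s["position"],s["tool_rot"],s["ft_force"],s["grip_width"],s["grip_force"])
np.save("w6.npy",d,allow_pickle=True)
t=np.array([.577,.1742,.018]);a=np.radians(7.7);ux=np.array([np.cos(a),np.sin(a),0]);uy=np.array([-ux[1],ux[0],0])
print(proj(d,[t+i*.07*ux+j*.088*uy for i,j in((1,1),(1,-1),(-1,-1),(-1,1))]+[t+.07*ux+.0335*uy]).round(1))
E
```

```text
10.3 [0.57949753 0.14732205 0.13304075] [ 3.13608171e+00  1.82237361e-01 -1.21095773e-03] [-0.44616539 -0.41881822 -1.3958393 ] 0.54543451958393 24.984260201454163
[[195.6 124.3]
 [386.1 120.5]
 [380.3 258.3]
 [213.8 260.9]
 [254.2 123. ]]
```

View pics/w6.png

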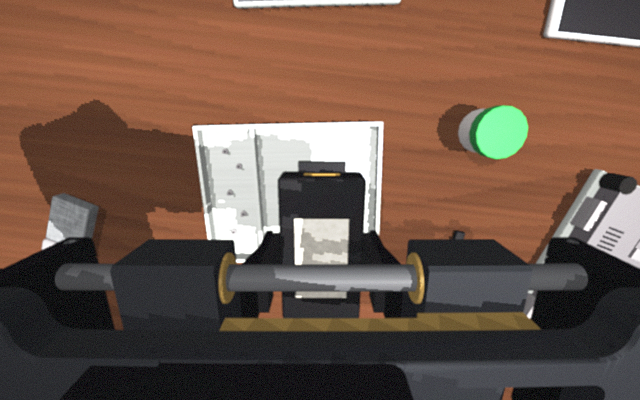

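The tray's larger bay spans about (257–383, 121+) in the view. Its corners are within 3 px of prediction, so it sits about 2 mm further to +y. The pack is over the bay, so I'll lower it.

jog_arm:
  rows: "0.1 -0.2 3.5 0 0 -0.02 0.2; 0 0 3.5 0 0 0 0.2; 0 0 2.5 0 0 0 0.2; 0 0 1 0 0 0 0.2; 0 0 0.5 0 0 0 0.2"

```text
time: 10.92
position: [0.5807, 0.1497, 0.0235]
tool_rot: [-3.134, -0.216, -0.0]
ft_force: [0.3, 0.1, -1.6]
grip_width: 0.546
grip_force: 25.0
```

jog_arm:
  rows: "0 0 0.2 0 0 0 0.2; 0 0 0 0 0 0 0.2; 0 0 0 0 0 0 0.2"

```text
time: 11.3
position: [0.5811, 0.1498, 0.0223]
tool_rot: [3.134, 0.216, 0.002]
ft_force: [0.4, -0.4, -1.9]
grip_width: 0.55
grip_force: 25.0
```

Touchdown is expected at TCP z ≈ 0.0156. I'll creep down to it.

jog_arm:
  rows: "0 0 0.35 0 0 0 0.2; 0 0 0.15 0 0 0 0.2; 0 0 0 0 0 0 0.2; 0 0 0 0 0 0 0.2"

```text
time: 11.8
position: [0.5805, 0.1497, 0.0165]
tool_rot: [3.134, 0.216, -0.0]
ft_force: [0.5, -0.2, -1.3]
grip_width: 0.551
grip_force: 25.0
```

jog_arm:
  rows: "0 0 0.08 0 0 0 0.2; 0 0 0.07 0 0 0 0.2; 0 0 0 0 0 0 0.2; 0 0 0 0 0 0 0.2"

```text
time: 12.3
position: [0.5807, 0.1497, 0.0156]
tool_rot: [3.134, 0.216, 0.0]
ft_force: [-2.2, -0.9, 5.0]
grip_width: 0.544
grip_force: 25.0
```

Contact: the force went from -1.3 to +5 N. I'll release with a partial opening, because fully open the fingers would reach the bay walls.

jog_arm:
  rows: "0 0 0 0 0 0 -0.2; 0 0 0 0 0 0 -0.35; 0 0 0 0 0 0 -0.45; 0 0 0 0 0 0 -0.45; 0 0 0 0 0 0 -0.45"
  force: 10

```text
time: 12.92
position: [0.5806, 0.1496, 0.015]
tool_rot: [3.134, 0.216, 0.0]
ft_force: [-0.1, 0.1, 0.3]
grip_width: 0.72
grip_force: 0.0
```

jog_arm:
  rows: "0 0 -1 0 0 0 -0.45; 0 0 -2 0 0 0 -0.45; 0 0 -4 0 0 0 -0.45; 0 0 -5 0 0 0 -0.45; -4 0 -3 0 0 0 -0.45"

```text
time: 13.55
position: [0.5436, 0.145, 0.1696]
tool_rot: [-3.132, -0.215, -0.01]
ft_force: [-0.0, -0.1, 0.3]
grip_width: 0.726
grip_force: 0.0
```

jog_arm:
  rows: "-5 0 -3 0 0 0 -0.45; 0 0 0 0 0 0 -0.45; 0 0 0 0 0 0 -0.45"

```text
time: 13.92
position: [0.492, 0.1372, 0.1963]
tool_rot: [3.133, 0.216, 0.004]
ft_force: [-0.2, 0.4, 0.4]
grip_width: 0.721
grip_force: 0.0
```

```bash
python3 - <<'E'
from h import *
d=cam("wrist"); cv2.imwrite("pics/w7.png",d["img"]); s=ctrl.get_state(); print(s["time"],s["position"],s["grip_width"],s["ft_force"])
c=np.array([.5807,.1497,.026]);a=np.radians(7.9);ux=np.array([np.cos(a),np.sin(a),0]);uy=np.array([-ux[1],ux[0],0])
print(proj(d,[c+i*.045*ux+j*.024*uy for i,j in((1,1),(1,-1),(-1,-1),(-1,1))]).round(0))
E
```

```text
13.975 [0.49191737 0.13712409 0.1953886 ] 0.7243233662763803 [-0.18832244  0.77245885 -0.16682757]
[[298.  59.]
 [344.  59.]
 [342. 146.]
 [300. 146.]]
```

View pics/w7.png

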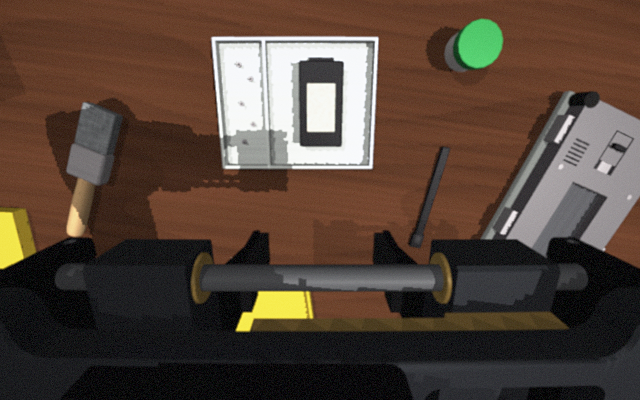

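The pack lies flat and label up in the larger bay, spanning (299–343, 59–146) and matching the predicted flat pose. The jar and pry tool are undisturbed and the switch ridge at (617,150) is still at the far end.

```bash
python3 -c "
from h import *
print(ticket.close_job())"
```

```text
the job is handed in; nothing more can be done
None
```

The lock switch is at its far end and the pack lies flat, label up, in the larger bay of the aluminium tray; I handed the job in at about 14 s with nothing else touched, but the hand-in returned no verdict.

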